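# Shut, switch on and feed the label printer

## Robot

A 7-joint arm with a two-finger parallel gripper is mounted at the origin on the work surface. World frame = base frame: x ahead of the robot, y to its left, z up, the work surface at z = 0. Lengths are in m, angles in rad, forces in N, time in s.
With the tool pointing down it reaches from about 0.425 to 0.875 m from the base axis. Payload 4.7 kg.
Tool frame: the origin (TCP) lies on the centre line of the jaws, within the pads' length; the fingertips stand 8 mm ahead of it and the grasp point (between the pads) lies 11 mm behind it; z points along the fingers, y is the direction in which the jaws open and shut (so a half turn about z gives the same grasp; the last joint's range is limited). The gripper opens to 87 mm and grips with 3 to 60 N. Pads are 19 mm wide; open, the fingers measure 117 mm over their backs; the gripper's body (75 mm by 190 mm) begins 51 mm behind the grasp point.
Start: joints at [-1.313, 0.321, -0.07, 1.45, 0.023, 1.371, -0.057], TCP at [0.157, 0.631, 0.231] pointing down, gripper open.
Joint ranges: [-2.86, 2.86], [-0.3, 2.09], [-1.38, 1.24], [0.06, 2.45], [-1.56, 4.7], [0.09, 2.05], [-2.69, 2.69]. Speed limits (rad/s): [2.57, 2.57, 3.14, 3.14, 3.14, 3.14, 3.14].

## Interface

Orientations are given as a rotation vector (axis times angle).
In Python, from bench import ctrl, cams, workorder gives the robot as it stands. The module is installed in compiled form; this text tells all that it offers.
- The arm moves only by the tool carry_out, never from a script. Its argument "rows" is a list of rows, each an object with "offset": the shift along the tool's x, y, z in m, a list of three; "rot": the turn, a rotation vector about the tool's x, y, z in degrees, a list of three; "gripper": the opening, from 0 (shut) to 1 (fully open). In form: [{"offset": [dx, dy, dz], "rot": [rx, ry, rz], "gripper": gripper}, ...]. A call has 1 to 10 rows; each row shifts and turns the commanded pose from where the row before left it, along the tool's axes as they then stand; what a row does not reach is not made up. A row lasts 1/8 s, in which the tool goes at most 62.5 mm and 10.7 degrees, less where a joint would pass 70% of its speed; a pose out of reach is approached as far as the arm can. A call is refused whole if a number of a shift passes 0.0625 or a number of a turn 10.7, either way. A call with a gripper value outside its range is refused whole. The fingers move at their own pace and stop on an object; "grip_force" is the grip in N (left out, the last holds). Time passes only in rows, so rows that do not move let the fingers close. It gives the time, the measured TCP pose, the force and the opening at its end, in the units of the state.
- ctrl.get_state(): the state, without advancing time (a new reading comes with each control period).
- cams.get_image(name): name is "scene" or "top"; returns a dict with "img" (384x512x3 uint8, red, green, blue), "vfov" (degrees; the focal length in pixels is half the picture's height over the tangent of half this angle, whatever the lens; pixels are square), "cx", "cy" (the principal point, pixels), "R" (3x3) and "t" (3): a world point X has camera coordinates R X + t. Camera axes: x right, y down, z forward; pixel columns grow to the right and rows downward; lengths in m; the calibration is good to about 2 mm. A picture is of the moment at which its call begins. There is no depth.
- workorder.close_job(): hands the job in, once; it reports no verdict.
The state is a dict: "time": time; "joint_positions": joint angles; "qd": joint speeds; "joint_torque": joint torques, N m; "position": TCP position; "tool_rot": TCP orientation; "ft_force": force on the tool from outside, world axes, zero at the start; "torque": the same for the moment, N m; "grip_width": opening from 0.0 (shut) to 1.0 (fully open).
Only numpy, scipy, OpenCV 4.12 (cv2) and the standard library are available. Lean on these libraries where they do the work, as an engineer would, in place of code of your own. Each camera call takes 0.05 s, during which the arm holds its last target.

## Task

The label printer on the packing bench has just had its roll changed: push its open cover fully shut, then press the raised back end of its rocker all the way down to switch it on, then press its wide feed key fully down and let it come up again. Only push with the closed fingertips, in that order; do not raise the cover further, and do not press the printer's round key or either key of the parcel scale beside it. Leave the parcel and the loose things on the bench where they are.

Things in the scene. Friction and masses are not known exactly. Their poses are not given: they have to be found in the camera images.
- printer: pale grey desktop label printer fixed to the bench, 270 mm deep (x), 220 mm wide (y). Origin under its centre on the bench; its x points from its front (robot side) to its back, y to its left as seen from the robot. Its front 90 mm is a ledge 85 mm high carrying, from left (+y) to right, the rocker, a round key and a wide key; the label bay behind is 140 mm high with a hinged cover on top
- cover (a joint): opening angle of the printer's flat cover (plate 165 mm long, 212 wide, 12 thick), hinged along its back edge: 0 = shut, lying level on the bay with its top 152 mm above the bench; starts standing open 0.55 to 0.8 rad with its front edge raised. The hinge is stiff: it stays where it is left and takes 2 to 4 N pressed down near the front edge to move
- cover_lip (a point): middle of the cover's front edge, on its top face; moves with the cover, 165 mm from the hinge line
- cover_hinge (a point): middle of the cover's hinge line, at half its 12 mm thickness, 146 mm above the bench, 125 mm behind the printer's centre; the line runs along the printer's y
- rocker (a joint): angle of the printer's power rocker (46 mm long along the printer's x, 26 wide, pivot in its middle 94 mm above the bench): 0 = off, back (far) end up; 0.4 = fully on, back end down and near end up. It stays where it is left; about 3.5 N pressed down on the back end moves it
- rocker_far (a point): on the top face of the rocker's back half, 17 mm behind its pivot, 102 mm above the bench when off; it goes down 7 mm and ends 95 mm above the bench when fully on
- feed_key (a joint): travel of the printer's wide feed key: 0 = up, 0.006 m = fully down; a spring returns it; 1.5 N starts it, 4.5 N holds it fully down
- feed_key_top (a point): centre of the top of the wide feed key (24 mm along the printer's x, 56 mm along y), 97 mm above the bench and 12 mm above the ledge when up
- menu_key (a joint): travel of the printer's round key (22 mm across, between rocker and feed key, its top 97 mm above the bench, sprung like the feed key): 0 = up. Not to be pressed
- menu_key_top (a point): centre of the top of the printer's round key
- scale: parcel scale fixed to the bench beside the printer, 240 mm deep (x), 220 mm wide (y): a low console 50 mm high in front with a display and two keys, a steel platform 62 mm high behind. Origin under its centre, axes as the printer's. Not to be operated
- scale_wide_key (a joint): travel of the wide key on the scale's console, 0 = up. Not to be pressed
- scale_round_key (a joint): travel of the round key on the scale's console, 0 = up. Not to be pressed
- parcel: closed brown carton 110 x 140 x 85 mm standing on the scale's platform; origin under its centre. Stays where it is
- bottle: white plastic bottle, 48 mm across, 130 mm tall, standing close in front of the printer; origin under its centre. Stays where it is
- tape_roll: roll of amber packing tape lying flat at the left of the bench, 100 mm across, 48 mm high; origin under its centre. Stays where it is
- cutter: black box cutter lying flat in front of the scale, 140 x 22 x 12 mm, long along its x, blade end to +x; origin under its centre. Stays where it is
- marker: marker pen lying between printer and scale, 130 mm long (its x), 16 mm thick; origin under its centre. Stays where it is
- label_roll: small paper label roll standing on end between printer and scale, 52 mm across, 55 mm high; origin under its centre. Stays where it is
- product_box: small brown carton 60 x 45 mm, 90 mm tall, at the bench's right; origin under its centre. Stays where it is

How it is judged:
On the way, in this order (a step that is already met when the one before it is completed fails the run):
1. the cover is shut (value of joint cover below 0.04 rad), for 0.1 s.
2. the rocker is switched on, back end down (value of joint rocker above 0.32 rad), for 0.1 s.
3. the wide feed key is pressed down (value of joint feed_key above 0.0045 m), for 0.05 s.
At the end, for the whole second after the job is handed in: cover shut (under 0.04 rad), rocker on (over 0.32 of 0.4 rad), all keys up again (under 1 mm), every loose thing at rest within 20 mm of where it began (value of joint cover below 0.04 rad and value of joint rocker above 0.32 rad and value of joint each of feed_key, menu_key, scale_wide_key, scale_round_key below 0.001 m and distance of each of parcel, bottle, tape_roll, cutter, marker, label_roll, product_box from where it was at the start of the episode below 0.02 m and linear speed of each of parcel, bottle, tape_roll, cutter, marker, label_roll, product_box below 0.02 m/s); the robot touches nothing.
It fails at once if the rocker is switched while the cover is open (value of joint rocker above 0.2 rad and value of joint cover above 0.1 rad).
It fails at once if the feed key is pressed before the cover is shut and the rocker is on (value of joint feed_key above 0.003 m and (value of joint cover above 0.1 rad or value of joint rocker below 0.25 rad)).
It fails at once if the cover is raised further (value of joint cover above 0.85 rad).
It fails at once if a wrong key is pressed (value of joint any of menu_key, scale_wide_key, scale_round_key above 0.003 m).
It fails at once if a loose thing is moved or lifted (distance of any of parcel, bottle, tape_roll, cutter, marker, label_roll, product_box from where it was at the start of the episode above 0.02 m).
It also fails if it takes over 45 s, if anything falls off the work surface, if the arm or the gripper's body presses on something with over 40 N, if the wrist force passes 120 N, or if a joint passes its speed limit or range.

## Working session

There is one attempt and no reset: what is moved stays moved. The work goes in short steps, Python scripts to look and compute and a tool call to move; the robot and the scene stay as the last step left them, time stands still between calls to the robot, and variables do not carry over. Pictures are saved under pics/ and viewed, and the job is handed in when it is done.

Besides the shell and the picture viewer there is one more tool, called after ">>>" in YAML: its name, and indented under it one key for each argument. carry_out: Moves the arm, as the interface text tells. Its arguments: {"type":"object","properties":{"rows":{"type":"array"},"grip_force":{"type":"number"}},"required":["rows"]}

```bash
mkdir -p pics; python3 - <<'E'
from bench import ctrl, cams
import cv2, numpy as np, pickle
s=ctrl.get_state(); print(s)
d={}
for n in("scene","top"):
    c=cams.get_image(n); d[n]=c
    cv2.imwrite(f"pics/{n}0.png",cv2.resize(c["img"][:,:,::-1],(768,576),interpolation=cv2.INTER_CUBIC))
    print(n,c["vfov"],c["cx"],c["cy"],c["R"],c["t"])
pickle.dump(d,open("d0.pkl","wb"))
E
```

```text
{'time': 0.0, 'joint_positions': array([-1.31288603,  0.32184214, -0.07007222,  1.45167215,  0.02261379,
        1.37076555, -0.05687404]), 'qd': array([-1.43394918e-03,  7.86239096e-04,  3.07001603e-03, -4.99887002e-04,
        2.04012977e-04, -1.85505129e-04, -8.12136813e-06]), 'joint_torque': array([-3.52912475e-04, -4.91286314e+01, -4.04089121e-01, -3.12530923e+01,
       -6.38570962e-02,  4.39431961e-02,  1.77904080e-04]), 'position': array([0.15684362, 0.63025033, 0.22945038]), 'tool_rot': array([-3.81940143e-01, -3.11816889e+00,  2.97928513e-03]), 'ft_force': array([0.15144989, 0.56700356, 0.16756973]), 'torque': array([-0.05850697, -0.00427236,  0.01416757]), 'grip_width': 0.9982868436799605}
scene 44.312184454915524 255.25545620146187 191.77731772126575 [[ 0.8250349   0.56501612  0.00861354]
 [ 0.37546264 -0.53673035 -0.75561124]
 [-0.42230938  0.62663971 -0.65496372]] [-0.48362233 -0.12443471  1.85655345]
top 55.67881911058139 253.12848401153255 186.1174175429373 [[ 0.02813033 -0.999603    0.00159122]
 [-0.98540555 -0.02799807 -0.16790478]
 [ 0.16788267  0.00315522 -0.98580193]] [-0.0036876   0.56513714  1.04617429]
```

View pics/scene0.png

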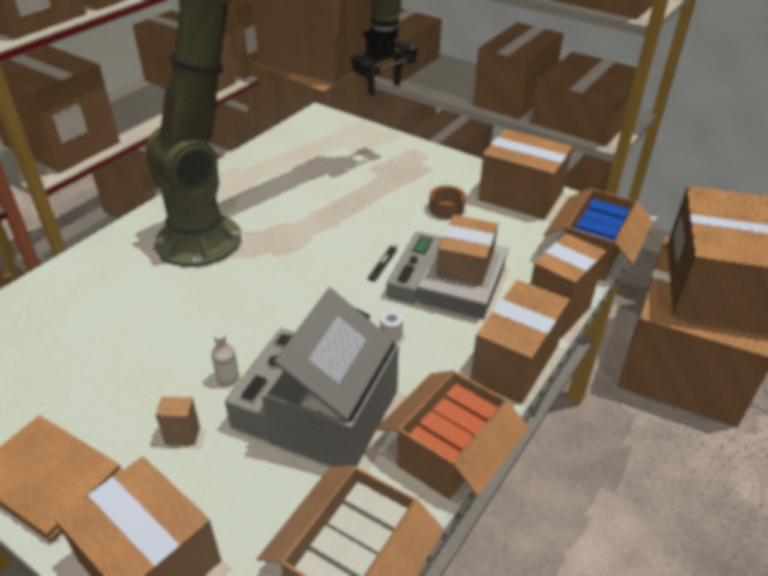

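View pics/top0.png

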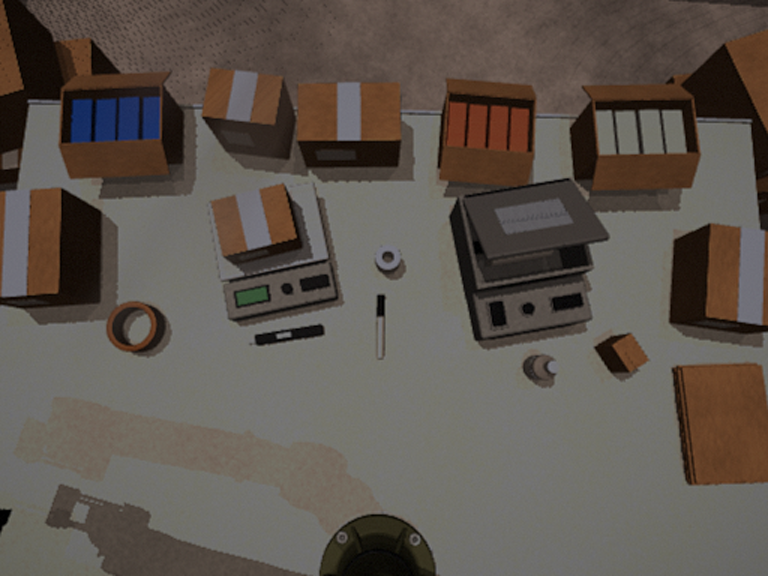

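The scene view shows the printer at about (320,380) with its cover open. In the top view it is at (530,260), with dark rocker, round key and feed key at about (497,314), (528,308) and (567,302). The bottle is at (540,367), just in front. I'll zoom in to measure.

```bash
cat > h.py <<'E'
import numpy as np, cv2, pickle
def K(c):
    f=c["img"].shape[0]/2/np.tan(np.radians(c["vfov"])/2); return f,c["cx"],c["cy"]
def ray(c,u,v):
    f,cx,cy=K(c); d=np.array([(u-cx)/f,(v-cy)/f,1.]); R=np.array(c["R"]);t=np.array(c["t"])
    return -R.T@t, R.T@d
def onz(c,u,v,z):
    o,d=ray(c,u,v); return o+d*(z-o[2])/d[2]
def proj(c,X):
    f,cx,cy=K(c); p=np.array(c["R"])@np.array(X)+np.array(c["t"]); return np.array([f*p[0]/p[2]+cx,f*p[1]/p[2]+cy])
def tri(c1,u1,c2,u2):
    o1,d1=ray(c1,*u1);o2,d2=ray(c2,*u2)
    s=np.linalg.lstsq(np.stack([d1,-d2],1),o2-o1,rcond=None)[0]
    a=o1+s[0]*d1;b=o2+s[1]*d2
    return (a+b)/2,np.linalg.norm(a-b)
E
python3 - <<'E'
from h import *
d=pickle.load(open("d0.pkl","rb"))
t=d["top"]["img"][110:270,290:420]; s=d["scene"]["img"][180:320,130:280]
g=lambda a,k:cv2.resize(cv2.convertScaleAbs(a[:,:,::-1],alpha=1.8),None,fx=k,fy=k,interpolation=cv2.INTER_CUBIC)
cv2.imwrite("pics/t1.png",g(t,3.7)); cv2.imwrite("pics/s1.png",g(s,4.2))
E
```

```text
(no output)
```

View pics/t1.png

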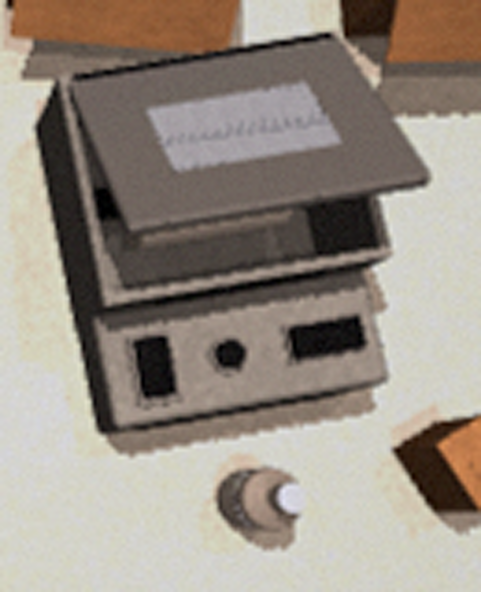

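View pics/s1.png

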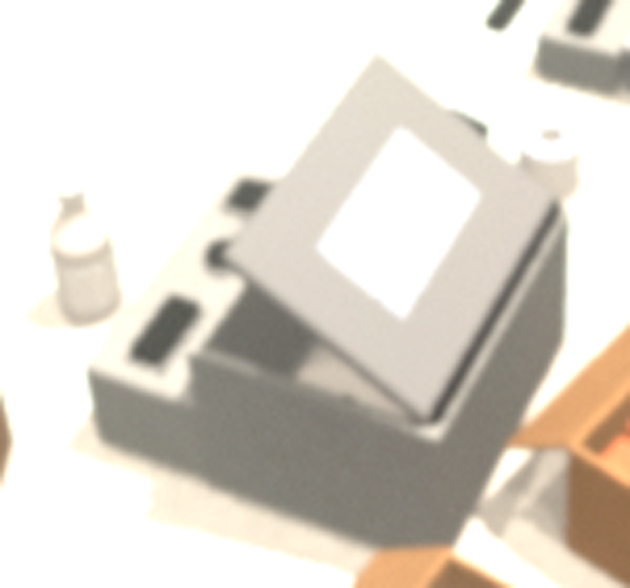

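Crops: in the top view the keys are dark blobs on the ledge at (155,366), (230,353) and (327,338). The cover's front corners are at about (133,232) and (428,182) there, and at (378,58) and (235,255) in the scene crop. Now positions.

```bash
python3 - <<'E'
from h import *
d=pickle.load(open("d0.pkl","rb")); T=d["top"];S=d["scene"]
def blobs(c,x0,y0,x1,y1,th,amin=15):
    g=cv2.cvtColor(c["img"],cv2.COLOR_RGB2GRAY)[y0:y1,x0:x1]
    m=(g<th).astype(np.uint8); n,l,st,ce=cv2.connectedComponentsWithStats(m)
    out=[]
    for i in range(1,n):
        if amin<st[i,4]<400:
            cs,_=cv2.findContours((l==i).astype(np.uint8),cv2.RETR_EXTERNAL,cv2.CHAIN_APPROX_NONE)
            out.append((ce[i]+[x0,y0],st[i,4],cv2.minAreaRect(cs[0])[1:])); print(out[-1])
    return out
print("top"); b=blobs(T,322,192,392,222,35)
print("scene"); b2=blobs(S,150,215,200,272,45)
for q in b: print(onz(T,*q[0],.097))
tp=lambda x,y:(290+(x+.5)/3.7-.5,110+(y+.5)/3.7-.5)
sp=lambda x,y:(130+(x+.5)/4.2-.5,180+(y+.5)/4.2-.5)
print("ledge front corners top",onz(T,*tp(112,428),.085),onz(T,*tp(385,380),.085))
print("ledge front-right tri", tri(T,tp(385,380),S,sp(95,372)))
print("feed tri",tri(T,tp(327,338),S,sp(165,330)))
L=tri(T,tp(133,230),S,sp(378,57)); R=tri(T,tp(428,182),S,sp(232,255)); B=tri(T,tp(335,37),S,sp(425,415)); B2=tri(T,tp(72,78),S,sp(558,200))
print("lip L,R",L,R,"hinge R,L",B,B2)
print("bottle top cap",tri(T,tp(290,497),S,sp(72,200)))
print("product box top", [onz(T,290+(x)/3.7,110+y/3.7,.09) for x,y in((398,452),(480,420))])
E
```

```text
top
(array([327.37931034, 192.62068966]), np.int32(29), ((2.0, 14.0), 90.0))
(array([377.79310345, 200.95977011]), np.int32(174), ((8.97890853881836, 19.52188491821289), 79.99201965332031))
(array([331.34507042, 208.71830986]), np.int32(142), ((15.920805931091309, 8.854829788208008), 79.69515228271484))
(array([351.65957447, 205.31914894]), np.int32(47), ((7.0, 7.0), 90.0))
(array([365.4, 218.3]), np.int32(40), ((1.0899019241333008, 35.509708404541016), 79.87532806396484))
scene
[ 0.54378819 -0.20096866  0.097     ]
[ 0.52379223 -0.34466549  0.097     ]
[ 0.49780359 -0.21195605  0.097     ]
[ 0.50916249 -0.26987375  0.097     ]
[ 0.47329219 -0.30812534  0.097     ]
ledge front corners top [ 0.45067881 -0.18150711  0.085     ] [ 0.49378971 -0.39347406  0.085     ]
ledge front-right tri (array([ 0.49653851, -0.39619439,  0.07398303]), np.float64(0.0043062507022796695))
feed tri (array([ 0.52386836, -0.34848294,  0.09003768]), np.float64(0.0022763510517498004))
lip L,R (array([ 0.57477865, -0.16847286,  0.23519689]), np.float64(0.00045106128525621556)) (array([ 0.61447723, -0.36790083,  0.236838  ]), np.float64(0.003210456777979312)) hinge R,L (array([ 0.74513678, -0.34192001,  0.1499245 ]), np.float64(0.005993341906450912)) (array([ 0.70790007, -0.14073771,  0.15093499]), np.float64(0.0024675616542343365))
bottle top cap (array([ 0.40113034, -0.30901505,  0.1128226 ]), np.float64(0.0006754403689564841))
product box top [array([ 0.43721938, -0.40045774,  0.09      ]), array([ 0.4634543 , -0.46443453,  0.09      ])]
```

```bash
python3 - <<'E'
from h import *
d=pickle.load(open("d0.pkl","rb")); T=d["top"];S=d["scene"]
for n,c in d.items():
    g=cv2.GaussianBlur(cv2.cvtColor(c["img"],cv2.COLOR_RGB2GRAY),(3,3),0).astype(float)
    pts=[]
    if n=="scene":   # upper-left table edge: strong dark->light going down
        for x in list(range(5,95,6))+list(range(170,205,5)):
            yl=(290-(290-103)*x*1.5/315)/1.5; ys=np.arange(int(yl)-9,int(yl)+10)
            gr=np.diff(g[ys,x]); k=gr.argmax(); pts.append((x,ys[k]+.5,gr[k]))
    else:
        for x in list(range(22,42,3))+list(range(112,136,3))+list(range(195,200))+list(range(268,296,4))+list(range(357,389,4))+list(range(465,500,4)):
            yl=(101+(120-101)*(x*1.5-28)/724)/1.5; ys=np.arange(int(yl)-7,int(yl)+9)
            gr=np.diff(g[ys,x]); k=gr.argmax(); pts.append((x,ys[k]+.5,gr[k]))
    p=np.array(pts); p=p[p[:,2]>12]
    for _ in range(3):
        q=np.polyfit(p[:,0],p[:,1],1); r=p[:,1]-np.polyval(q,p[:,0]); p=p[abs(r)<3]
    r=p[:,1]-np.polyval(q,p[:,0])
    print(n); print(np.c_[p[:,0],p[:,1],r.round(1)][:, :].tolist())
# base check
for c in(T,S): print(proj(c,[0,0,0])*1.5, proj(c,[0.157,0.630,0.229])*1.5)
E
```

```text
scene
[[5.0, 189.5, 0.4], [11.0, 185.5, -0.0], [17.0, 181.5, -0.4], [23.0, 178.5, 0.1], [29.0, 174.5, -0.3], [35.0, 171.5, 0.2], [41.0, 167.5, -0.2], [47.0, 164.5, 0.3], [53.0, 160.5, -0.1], [59.0, 157.5, 0.4], [65.0, 153.5, 0.0], [71.0, 149.5, -0.4], [77.0, 146.5, 0.1], [83.0, 142.5, -0.3], [89.0, 139.5, 0.2], [170.0, 90.5, -0.8], [175.0, 88.5, 0.2], [180.0, 85.5, 0.2], [185.0, 82.5, 0.1], [190.0, 79.5, 0.1], [195.0, 76.5, 0.1], [200.0, 73.5, 0.0]]
top
[[22.0, 65.5, -2.0], [25.0, 65.5, -2.1], [28.0, 65.5, -2.2], [31.0, 66.5, -1.3], [34.0, 66.5, -1.3], [37.0, 66.5, -1.4], [40.0, 66.5, -1.5], [130.0, 72.5, 2.0], [133.0, 72.5, 2.0], [268.0, 76.5, 2.3], [272.0, 76.5, 2.2], [276.0, 76.5, 2.0], [280.0, 76.5, 1.9], [284.0, 76.5, 1.8], [288.0, 76.5, 1.7], [292.0, 76.5, 1.6], [357.0, 78.5, 1.8], [361.0, 78.5, 1.7], [365.0, 78.5, 1.6], [369.0, 78.5, 1.5], [373.0, 78.5, 1.4], [377.0, 79.5, 2.3], [465.0, 77.5, -2.1], [469.0, 77.5, -2.2], [473.0, 78.5, -1.3], [477.0, 78.5, -1.5], [481.0, 78.5, -1.6], [485.0, 78.5, -1.7], [489.0, 78.5, -1.8], [493.0, 78.5, -1.9], [497.0, 78.5, -2.0]]
[377.77052167 573.76074374] [-24.21598275 506.83745965]
[198.64275789 240.26141424] [384.21803842  87.24968713]
```

```bash
cat >> h.py <<'E'
from scipy.spatial.transform import Rotation as Ro
YAW=np.radians(11.2); O=np.array([.604,-.263])
px=np.array([np.cos(YAW),np.sin(YAW)]); py=np.array([-np.sin(YAW),np.cos(YAW)])
def pw(x,y): return O+x*px+y*py
def head(s):  # heading of tool y, deg, and tilt
    R=Ro.from_rotvec(s["tool_rot"]).as_matrix(); return R,np.degrees(np.arctan2(R[1,1],R[0,1])),np.degrees(np.arccos(-R[2,2]))
def rows(p0,R0,wps,nd=4):
    """wps: list of (pos, Rmat); prints rounded rows, simulating rounding"""
    p=np.array(p0,float);R=np.array(R0)
    for P,Q in wps:
        o=np.round(R.T@(np.array(P)-p),nd); r=np.round(np.degrees(Ro.from_matrix(R.T@Q).as_rotvec()),1)
        print(o.tolist(),r.tolist()); p=p+R@o; R=R@Ro.from_rotvec(np.radians(r)).as_matrix()
    return p,R
def Rdown(h): # tool y heading h deg, z down
    h=np.radians(h); y=np.array([np.cos(h),np.sin(h),0]); z=np.array([0,0,-1.]); return np.stack([np.cross(y,z),y,z],1)
E
python3 - <<'E'
from h import *
from bench import ctrl
s=ctrl.get_state(); R,h,t=head(s); print(h,t)
p0=np.array([.157,.631,.231]); a0=np.degrees(np.arctan2(p0[1],p0[0])); r0=np.hypot(*p0[:2])
g=pw(.015,0); a1=np.degrees(np.arctan2(g[1],g[0])); r1=np.hypot(*g); print(g,a0,a1,r1)
w=[];N=20
for k in range(1,N+1):
    f=k/N;a=np.radians(a0+(a1-a0)*f);r=r0+(r1-r0)*f;z=.231+(.335-.231)*min(1,k/7)
    w.append(([r*np.cos(a),r*np.sin(a),z],Rdown(h+(-78.8-h)*f)))
print(rows(p0,Rdown(h),w,3)[0])
E
```

```text
76.03860969057617 0.09847963092456422
[ 0.61871433 -0.26008648] 76.02786964911851 -22.800230589021044 0.6711575063901184
[-0.056, -0.001, -0.015] [0.0, 0.0, 7.7]
[-0.056, 0.001, -0.015] [0.0, 0.0, 7.8]
[-0.056, 0.004, -0.015] [0.0, 0.0, 7.7]
[-0.056, 0.007, -0.014] [0.0, 0.0, 7.8]
[-0.056, 0.01, -0.015] [0.0, 0.0, 7.7]
[-0.055, 0.012, -0.015] [0.0, 0.0, 7.8]
[-0.055, 0.015, -0.015] [0.0, 0.0, 7.7]
[-0.054, 0.018, 0.0] [0.0, 0.0, 7.7]
[-0.053, 0.02, 0.0] [0.0, 0.0, 7.8]
[-0.052, 0.023, 0.0] [0.0, 0.0, 7.7]
[-0.051, 0.026, 0.0] [0.0, 0.0, 7.8]
[-0.05, 0.028, 0.0] [0.0, 0.0, 7.7]
[-0.048, 0.03, 0.0] [0.0, 0.0, 7.7]
[-0.047, 0.033, 0.0] [0.0, 0.0, 7.8]
[-0.046, 0.035, 0.0] [0.0, 0.0, 7.7]
[-0.043, 0.037, 0.0] [0.0, 0.0, 7.8]
[-0.042, 0.04, 0.0] [0.0, 0.0, 7.7]
[-0.04, 0.042, 0.0] [0.0, 0.0, 7.8]
[-0.038, 0.043, 0.0] [0.0, 0.0, 7.7]
[-0.036, 0.046, 0.0] [0.0, 0.0, 7.7]
[ 0.61855542 -0.26062086  0.335     ]
```

>>> carry_out:
  rows:
    - {"offset": [-0.056, -0.001, -0.015], "rot": [0, 0, 7.7], "gripper": 0}
    - {"offset": [-0.056, 0.001, -0.015], "rot": [0, 0, 7.8], "gripper": 0}
    - {"offset": [-0.056, 0.004, -0.015], "rot": [0, 0, 7.7], "gripper": 0}
    - {"offset": [-0.056, 0.007, -0.014], "rot": [0, 0, 7.8], "gripper": 0}
    - {"offset": [-0.056, 0.01, -0.015], "rot": [0, 0, 7.7], "gripper": 0}
    - {"offset": [-0.055, 0.012, -0.015], "rot": [0, 0, 7.8], "gripper": 0}
    - {"offset": [-0.055, 0.015, -0.015], "rot": [0, 0, 7.7], "gripper": 0}
    - {"offset": [-0.054, 0.018, 0], "rot": [0, 0, 7.7], "gripper": 0}
    - {"offset": [-0.053, 0.02, 0], "rot": [0, 0, 7.8], "gripper": 0}
    - {"offset": [-0.052, 0.023, 0], "rot": [0, 0, 7.7], "gripper": 0}

```text
time: 1.35
position: [0.5913, 0.2942, 0.3338]
tool_rot: [-2.252, -2.19, 0.001]
ft_force: [0.9, 0.6, 0.2]
grip_width: 0.015
```

>>> carry_out:
  rows:
    - {"offset": [-0.051, 0.026, 0], "rot": [0, 0, 7.8], "gripper": 0}
    - {"offset": [-0.05, 0.028, 0], "rot": [0, 0, 7.7], "gripper": 0}
    - {"offset": [-0.048, 0.03, 0], "rot": [0, 0, 7.7], "gripper": 0}
    - {"offset": [-0.047, 0.033, 0], "rot": [0, 0, 7.8], "gripper": 0}
    - {"offset": [-0.046, 0.035, 0], "rot": [0, 0, 7.7], "gripper": 0}
    - {"offset": [-0.043, 0.037, 0], "rot": [0, 0, 7.8], "gripper": 0}
    - {"offset": [-0.042, 0.04, 0], "rot": [0, 0, 7.7], "gripper": 0}
    - {"offset": [-0.04, 0.042, 0], "rot": [0, 0, 7.8], "gripper": 0}
    - {"offset": [-0.038, 0.043, 0], "rot": [0, 0, 7.7], "gripper": 0}
    - {"offset": [-0.036, 0.046, 0], "rot": [0, 0, 7.7], "gripper": 0}

```text
time: 2.6
position: [0.6178, -0.2623, 0.3339]
tool_rot: [-3.127, -0.301, 0.001]
ft_force: [-0.3, -0.6, 0.3]
grip_width: 0.004
```

```bash
python3 - <<'E'
from h import *
from bench import ctrl, cams
s=ctrl.get_state(); R,h,t=head(s); print(s["time"],s["position"],h,t,s["joint_positions"].round(2),s["ft_force"],s["grip_width"])
for n in("scene","top"):
    c=cams.get_image(n)
    im=cv2.resize(c["img"][:,:,::-1],(768,576),interpolation=cv2.INTER_CUBIC)
    p=proj(c,s["position"]+R@[0,0,.008])*1.5; cv2.circle(im,(int(p[0]),int(p[1])),4,(0,0,255),1)
    cv2.imwrite(f"pics/{n}2.png",im[150:570,150:] if n=="scene" else im[50:470,250:])
s=ctrl.get_state();print(s["position"],s["time"])
E
```

```text
2.6 [ 0.61782626 -0.26227683  0.33387495] -78.99485718537736 0.04254501225548037 [-0.18  0.42  0.8   1.24 -0.29  1.6  -0.82] [-0.27438077 -0.60755512  0.28723293] 0.004056533760643681
[ 0.61318144 -0.27052811  0.33473826] 2.7
```

View pics/scene2.png

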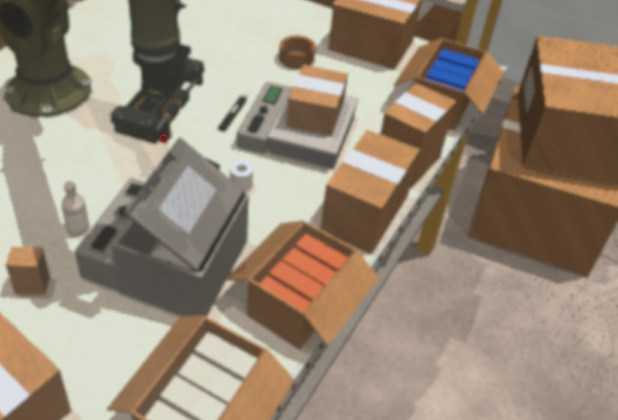

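View pics/top2.png

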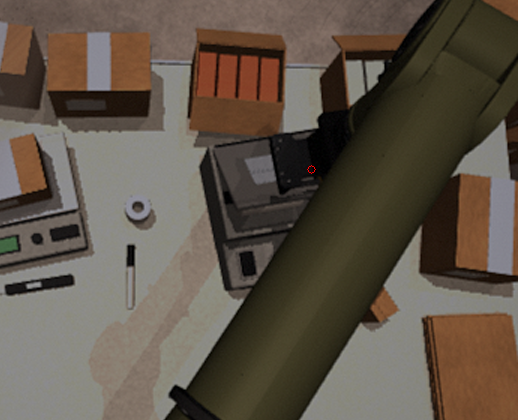

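The scene view shows the closed gripper above the printer cover, with the fingertips near (160,138) in the crop, on the predicted mark. The top view shows the gripper over the cover's middle at (310,170). The arm covers the round and wide keys there, and the rocker at (248,263) stays visible. I'll settle, then descend.

>>> carry_out:
  rows:
    - {"offset": [0, 0, 0], "rot": [0, 0, 0], "gripper": 0}
    - {"offset": [0, 0, 0], "rot": [0, 0, 0], "gripper": 0}
    - {"offset": [0, 0, 0.02], "rot": [0, 0, 0], "gripper": 0}
    - {"offset": [0, 0, 0.02], "rot": [0, 0, 0], "gripper": 0}
    - {"offset": [0, 0, 0], "rot": [0, 0, 0], "gripper": 0}
    - {"offset": [0, 0, 0], "rot": [0, 0, 0], "gripper": 0}

```text
time: 3.45
position: [0.6191, -0.26, 0.2953]
tool_rot: [3.126, 0.31, 0.001]
ft_force: [0.7, -0.1, -0.1]
grip_width: 0.005
```

>>> carry_out:
  rows:
    - {"offset": [0, 0, 0.012], "rot": [0, 0, 0], "gripper": 0}
    - {"offset": [0, 0, 0.012], "rot": [0, 0, 0], "gripper": 0}
    - {"offset": [0, 0, 0.012], "rot": [0, 0, 0], "gripper": 0}
    - {"offset": [0, 0, 0.012], "rot": [0, 0, 0], "gripper": 0}
    - {"offset": [0, 0, 0.012], "rot": [0, 0, 0], "gripper": 0}
    - {"offset": [0, 0, 0], "rot": [0, 0, 0], "gripper": 0}

```text
time: 4.2
position: [0.618, -0.2606, 0.2333]
tool_rot: [-3.126, -0.307, 0.002]
ft_force: [-0.1, 0.5, -0.4]
grip_width: 0.002
```

>>> carry_out:
  rows:
    - {"offset": [0, 0, 0.01], "rot": [0, 0, 0], "gripper": 0}
    - {"offset": [0, 0, 0.01], "rot": [0, 0, 0], "gripper": 0}
    - {"offset": [0, 0, 0], "rot": [0, 0, 0], "gripper": 0}

```text
time: 4.58
position: [0.618, -0.2606, 0.2134]
tool_rot: [-3.126, -0.307, 0.002]
ft_force: [-0.8, 0.4, 0.1]
grip_width: 0.003
```

```bash
python3 - <<'E'
from h import *
from bench import ctrl, cams
s=ctrl.get_state(); R,h,t=head(s)
c=cams.get_image("scene"); print(s["position"],s["ft_force"],s["torque"])
im=cv2.resize(c["img"][130:320,130:290,::-1],None,fx=3,fy=3,interpolation=cv2.INTER_CUBIC)
p=(proj(c,s["position"]+R@[0,0,.008])-[130,130])*3; cv2.circle(im,(int(p[0]),int(p[1])),3,(0,0,255),1)
cv2.imwrite("pics/scene3.png",im)
E
```

```text
[ 0.61798018 -0.26059659  0.21335197] [-0.83770718  0.36854172  0.09912387] [-0.00049407  0.17269166 -0.06767088]
```

View pics/scene3.png

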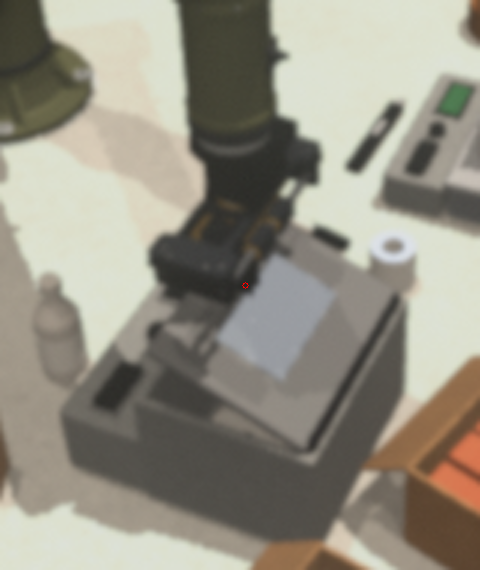

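The lip's right corner in the scene moved from full-image pixel (185,241) to (180,245), so the cover is following the fingertips down. I'll continue.

>>> carry_out:
  rows:
    - {"offset": [0, 0, 0.012], "rot": [0, 0, 0], "gripper": 0}
    - {"offset": [0, 0, 0.012], "rot": [0, 0, 0], "gripper": 0}
    - {"offset": [0, 0, 0.012], "rot": [0, 0, 0], "gripper": 0}
    - {"offset": [0, 0, 0.008], "rot": [0, 0, 0], "gripper": 0}
    - {"offset": [0, 0, 0.005], "rot": [0, 0, 0], "gripper": 0}
    - {"offset": [0, 0, 0], "rot": [0, 0, 0], "gripper": 0}

```text
time: 5.38
position: [0.6184, -0.2606, 0.165]
tool_rot: [-3.126, -0.308, 0.001]
ft_force: [0.9, 0.2, -0.3]
grip_width: 0.005
```

>>> carry_out:
  rows:
    - {"offset": [0, 0, 0.003], "rot": [0, 0, 0], "gripper": 0}
    - {"offset": [0, 0, 0.003], "rot": [0, 0, 0], "gripper": 0}
    - {"offset": [0, 0, 0], "rot": [0, 0, 0], "gripper": 0}

```text
time: 5.75
position: [0.6187, -0.2609, 0.1605]
tool_rot: [-3.126, -0.308, -0.002]
ft_force: [-1.8, 1.0, 4.1]
grip_width: 0.002
```

>>> carry_out:
  rows:
    - {"offset": [0, 0, 0.002], "rot": [0, 0, 0], "gripper": 0}
    - {"offset": [0, 0, 0.002], "rot": [0, 0, 0], "gripper": 0}
    - {"offset": [0, 0, 0], "rot": [0, 0, 0], "gripper": 0}

```text
time: 6.12
position: [0.6188, -0.2609, 0.1603]
tool_rot: [-3.125, -0.308, -0.005]
ft_force: [-7.2, 4.1, 20.6]
grip_width: 0.008
```

The cover stopped firmly with the tip at z = 0.152, which is the shut height, and a 20 N reaction. I'll lift and look again.

>>> carry_out:
  rows:
    - {"offset": [0, 0, -0.035], "rot": [0, 0, 0], "gripper": 0}
    - {"offset": [0, 0, -0.035], "rot": [0, 0, 0], "gripper": 0}
    - {"offset": [0, 0, 0], "rot": [0, 0, 0], "gripper": 0}
    - {"offset": [0, 0, 0], "rot": [0, 0, 0], "gripper": 0}

```text
time: 6.62
position: [0.6182, -0.2605, 0.2247]
tool_rot: [-3.126, -0.308, 0.001]
ft_force: [-0.8, -0.4, -0.6]
grip_width: 0.005
```

```bash
python3 - <<'E'
from h import *
from bench import ctrl, cams
s=ctrl.get_state(); R,h,t=head(s); print(s["time"],s["position"],h,t)
for n,(x0,y0,x1,y1) in dict(scene=(130,130,290,320),top=(290,90,420,270)).items():
    c=cams.get_image(n)
    cv2.imwrite(f"pics/{n}4.png",cv2.resize(cv2.convertScaleAbs(c["img"][y0:y1,x0:x1,::-1],alpha=1.4),None,fx=3,fy=3,interpolation=cv2.INTER_CUBIC))
    o=-np.array(c["R"]).T@np.array(c["t"]); print(n,"cam at",o)
    d=pickle.load(open("d0.pkl","rb"))
rk=np.array([.4978,-.2120]); q=rk+.019*px
D=np.array([q[0],q[1],.222])-s["position"]; print("target",q,"tool",R.T@D)
E
```

```text
6.625 [ 0.61817077 -0.26053789  0.22470844] -78.75867933350001 0.05396380756698967
scene cam at [ 1.22976582 -0.95692358  1.12611658]
top cam at [0.38135847 0.00883571 1.12621573]
target [ 0.51643815 -0.20830955] tool [-0.08959785 -0.07105617  0.00281204]
```

View pics/scene4.png

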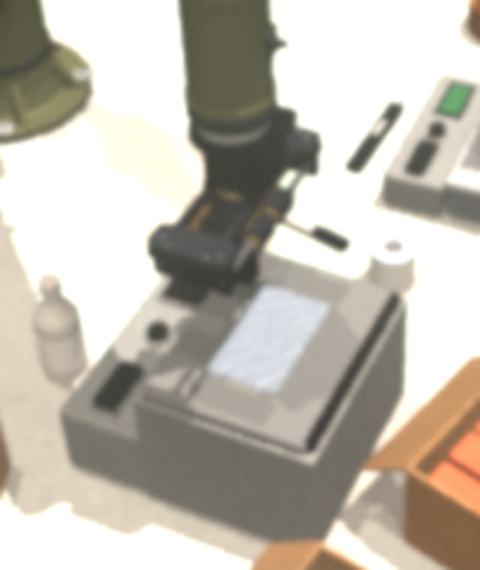

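View pics/top4.png

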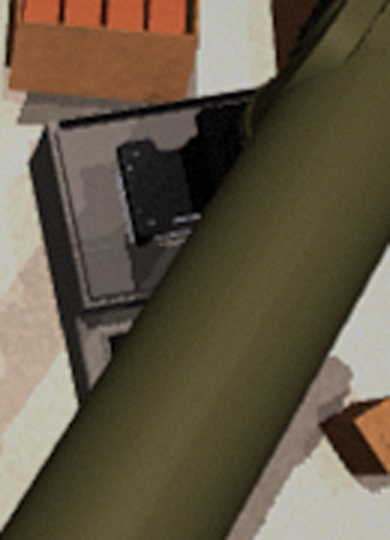

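The cover now lies flat on the bay in both views. The scene crop shows the round key at (157,331) and the feed key at (118,386). I'll cross-check the key positions from this view.

```bash
python3 - <<'E'
from h import *
from bench import cams
c=cams.get_image("scene"); d=pickle.load(open("d0.pkl","rb"));T=d["top"]
g=cv2.cvtColor(c["img"],cv2.COLOR_RGB2GRAY)
sub=g[225:275,158:200]
m=(sub<48).astype(np.uint8);n,l,st,ce=cv2.connectedComponentsWithStats(m)
tops={"feed":(377.79,200.96),"menu":(351.66,205.32)}
for i in range(1,n):
    if st[i,4]>8:
        u=ce[i]+[158,225]; print(u,st[i,4],"z.097:",onz(c,*u,.097),"z.094",onz(c,*u,.094))
        for k,v in tops.items():
            print("  ",k,tri(T,v,c,u))
s=lambda x,y:(130+(x+.5)/3-.5,130+(y+.5)/3-.5)
for nm,p,z in(("ledge front R",(65,412),.085),("lip R",(170,396),.152),("hinge back R",(310,455),.146)):
    w=onz(c,*s(*p),z)[:2]; print(nm,w,"printer frame",(w-O)@px,(w-O)@py)
for k,v in dict(tops,rock=(331.35,208.72)).items():
    w=onz(T,*v,.097)[:2]; print(k,(w-O)@px,(w-O)@py)
E
```

```text
[169.         258.65454545] 55 z.097: [ 0.52908016 -0.35437663  0.097     ] z.094 [ 0.52703758 -0.35262014  0.094     ]
   feed (array([ 0.52411685, -0.34852413,  0.08822468]), np.float64(0.002443947234031085))
   menu (array([ 0.50183475, -0.30276381,  0.03194642]), np.float64(0.04317265348460972))
ledge front R [ 0.5008999  -0.39916355] printer frame -0.12758421247365917 -0.11354475490825941
lip R [ 0.61192062 -0.36793798] printer frame -0.01261278643629321 -0.10447791283626799
hinge back R [ 0.75136816 -0.34591528] printer frame 0.1284565606928332 -0.10996013173706387
feed -0.0945416363395942 -0.06452219322687901
menu -0.09436904907081312 0.01167718291026788
rock -0.09426648987185923 0.07068597120981689
```

```bash
python3 - <<'E'
from h import *
d=pickle.load(open("d0.pkl","rb"));T=d["top"]
im=T["img"][55:95,:,::-1]
a=cv2.resize(cv2.convertScaleAbs(im,alpha=1.5),(780,280),interpolation=cv2.INTER_CUBIC) # x1.52, y x7
b=cv2.resize(cv2.convertScaleAbs(d["scene"]["img"][:,:,::-1],alpha=1.),(400,300))
cv2.line(a,(0,100),(780,100),(0,0,255),1)
cv2.imwrite("pics/edge.png",a)
E
```

```text
(no output)
```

View pics/edge.png

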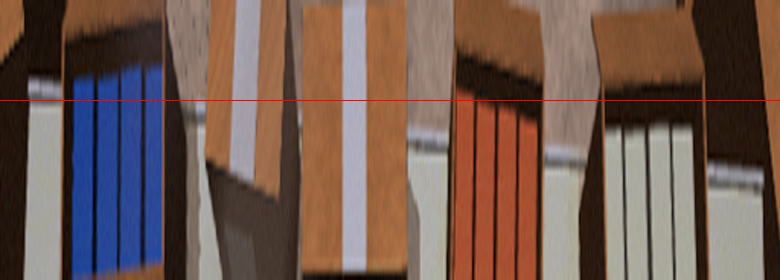

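The bench edge runs straight in the top view, so there is no lens distortion. The 5–9 mm disagreement comes from the dark key sides in the blobs plus calibration error. Averaged, I get a feed key at about (0.526, −0.349) and a rocker pivot at about (0.4995, −0.2135). Next I'll move above the rocker's back half and check.

>>> carry_out:
  rows:
    - {"offset": [-0.0445, -0.0345, 0], "rot": [0, 0, 0], "gripper": 0}
    - {"offset": [-0.044, -0.0345, 0], "rot": [0, 0, 0], "gripper": 0}
    - {"offset": [0, 0, 0.02], "rot": [0, 0, 0], "gripper": 0}
    - {"offset": [0, 0, 0.02], "rot": [0, 0, 0], "gripper": 0}
    - {"offset": [0, 0, 0.02], "rot": [0, 0, 0], "gripper": 0}
    - {"offset": [0, 0, 0.02], "rot": [0, 0, 0], "gripper": 0}
    - {"offset": [0, 0, 0.01], "rot": [0, 0, 0], "gripper": 0}
    - {"offset": [0, 0, 0], "rot": [0, 0, 0], "gripper": 0}
    - {"offset": [0, 0, 0], "rot": [0, 0, 0], "gripper": 0}

```text
time: 7.9
position: [0.5186, -0.2108, 0.1361]
tool_rot: [3.126, 0.307, 0.002]
ft_force: [-0.8, 0.2, -0.4]
grip_width: 0.005
```

```bash
python3 - <<'E'
from h import *
from bench import ctrl, cams
s=ctrl.get_state(); R,h,t=head(s); print(s["time"],s["position"],h,t,s["ft_force"])
for n,(x0,y0,x1,y1) in dict(scene=(130,130,290,320),top=(290,90,420,270)).items():
    c=cams.get_image(n)
    im=cv2.resize(cv2.convertScaleAbs(c["img"][y0:y1,x0:x1,::-1],alpha=1.4),None,fx=3,fy=3,interpolation=cv2.INTER_CUBIC)
    p=(proj(c,s["position"]+R@[0,0,.008])-[x0,y0])*3; cv2.circle(im,(int(p[0]),int(p[1])),3,(0,0,255),1)
    cv2.imwrite(f"pics/{n}5.png",im)
E
```

```text
7.9 [ 0.5186442  -0.21076536  0.13614941] -78.77546453198167 0.0644763566738684 [-0.81733868  0.19413678 -0.40539003]
```

View pics/scene5.png

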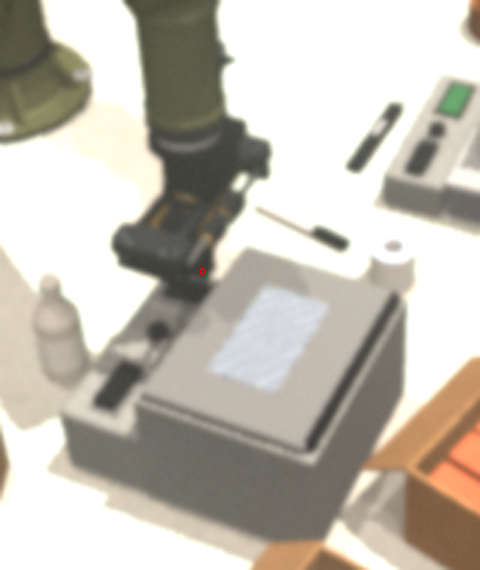

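View pics/top5.png

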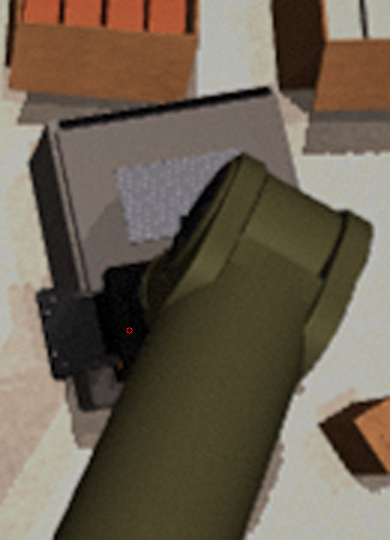

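The scene shows the closed fingers just above the dark rocker at (190,290). The shut cover stays well behind them and the round key at (157,331) is clear. I'll descend to contact.

>>> carry_out:
  rows:
    - {"offset": [0, 0, 0.012], "rot": [0, 0, 0], "gripper": 0}
    - {"offset": [0, 0, 0.008], "rot": [0, 0, 0], "gripper": 0}
    - {"offset": [0, 0, 0.004], "rot": [0, 0, 0], "gripper": 0}
    - {"offset": [0, 0, 0], "rot": [0, 0, 0], "gripper": 0}

```text
time: 8.5
position: [0.518, -0.2104, 0.1112]
tool_rot: [-3.126, -0.307, 0.001]
ft_force: [0.2, 1.6, -0.4]
grip_width: 0.003
```

>>> carry_out:
  rows:
    - {"offset": [0, 0, 0.004], "rot": [0, 0, 0], "gripper": 0}
    - {"offset": [0, 0, 0.003], "rot": [0, 0, 0], "gripper": 0}
    - {"offset": [0, 0, 0], "rot": [0, 0, 0], "gripper": 0}

```text
time: 8.88
position: [0.5196, -0.2104, 0.1053]
tool_rot: [3.126, 0.308, 0.005]
ft_force: [1.9, 0.1, 2.3]
grip_width: 0.004
```

>>> carry_out:
  rows:
    - {"offset": [0, 0, 0.002], "rot": [0, 0, 0], "gripper": 0}
    - {"offset": [0, 0, 0.002], "rot": [0, 0, 0], "gripper": 0}
    - {"offset": [0, 0, 0], "rot": [0, 0, 0], "gripper": 0}

```text
time: 9.25
position: [0.5199, -0.2105, 0.1038]
tool_rot: [-3.126, -0.308, -0.006]
ft_force: [-3.1, 3.2, 20.6]
grip_width: 0.006
```

>>> carry_out:
  rows:
    - {"offset": [0, 0, 0.002], "rot": [0, 0, 0], "gripper": 0}
    - {"offset": [0, 0, 0.001], "rot": [0, 0, 0], "gripper": 0}
    - {"offset": [0, 0, 0], "rot": [0, 0, 0], "gripper": 0}

```text
time: 9.62
position: [0.52, -0.2105, 0.1034]
tool_rot: [-3.124, -0.307, -0.007]
ft_force: [-9.7, 6.6, 39.3]
grip_width: 0.004
```

The rocker came to a hard stop with the tip at 95 mm, which is the fully-on height. I'll lift and move over the feed key.

>>> carry_out:
  rows:
    - {"offset": [0, 0, -0.035], "rot": [0, 0, 0], "gripper": 0}
    - {"offset": [0, 0, -0.035], "rot": [0, 0, 0], "gripper": 0}
    - {"offset": [-0.0065, 0.046, 0], "rot": [0, 0, 0], "gripper": 0}
    - {"offset": [-0.0065, 0.046, 0], "rot": [0, 0, 0], "gripper": 0}
    - {"offset": [-0.006, 0.0455, 0], "rot": [0, 0, 0], "gripper": 0}
    - {"offset": [0, 0, 0], "rot": [0, 0, 0], "gripper": 0}
    - {"offset": [0, 0, 0.02], "rot": [0, 0, 0], "gripper": 0}
    - {"offset": [0, 0, 0.01], "rot": [0, 0, 0], "gripper": 0}
    - {"offset": [0, 0, 0], "rot": [0, 0, 0], "gripper": 0}

```text
time: 10.75
position: [0.526, -0.3468, 0.1357]
tool_rot: [-3.124, -0.311, 0.003]
ft_force: [0.4, 0.9, 0.5]
grip_width: 0.004
```

```bash
python3 - <<'E'
from h import *
from bench import ctrl, cams
s=ctrl.get_state(); R,h,t=head(s); print(s["time"],s["position"],h,t,s["ft_force"])
for n,(x0,y0,x1,y1) in dict(scene=(130,130,290,320),top=(290,90,420,270)).items():
    c=cams.get_image(n)
    im=cv2.resize(cv2.convertScaleAbs(c["img"][y0:y1,x0:x1,::-1],alpha=1.4),None,fx=3,fy=3,interpolation=cv2.INTER_CUBIC)
    p=(proj(c,s["position"]+R@[0,0,.008])-[x0,y0])*3; cv2.circle(im,(int(p[0]),int(p[1])),3,(0,0,255),1)
    cv2.imwrite(f"pics/{n}6.png",im)
E
```

```text
10.75 [ 0.52598597 -0.34679071  0.13574615] -78.64504360191971 0.18659161285359024 [0.44794484 0.87183134 0.47696397]
```

View pics/scene6.png

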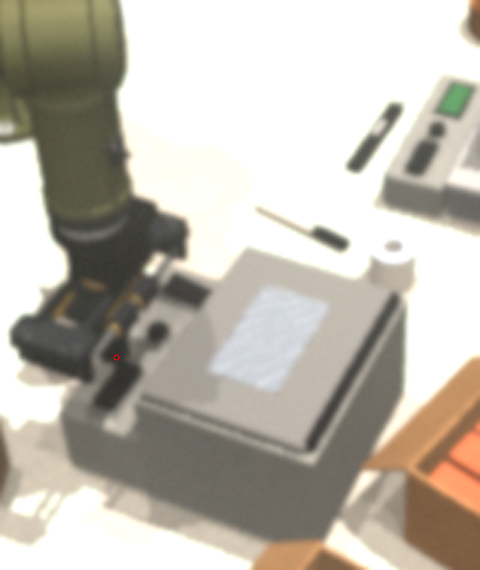

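View pics/top6.png

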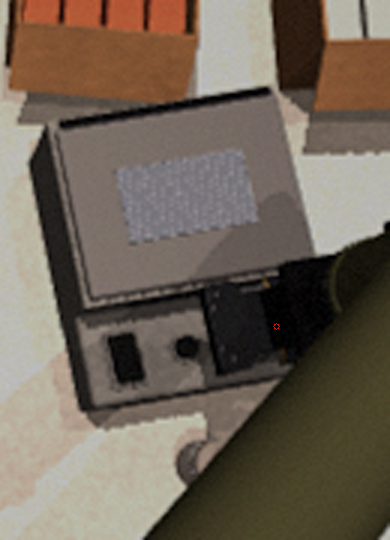

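The scene shows the fingertips (red mark at (116,357)) directly above the feed key at (118,386), with the round key at (157,331) clear. The top view shows the rocker at (125,357) and the round key at (187,347) free, and the cover shut. I'll press now.

>>> carry_out:
  rows:
    - {"offset": [0, 0.002, 0.012], "rot": [0, 0, 0], "gripper": 0}
    - {"offset": [0, 0, 0.01], "rot": [0, 0, 0], "gripper": 0}
    - {"offset": [0, 0, 0.005], "rot": [0, 0, 0], "gripper": 0}
    - {"offset": [0, 0, 0], "rot": [0, 0, 0], "gripper": 0}

```text
time: 11.35
position: [0.5263, -0.3508, 0.1099]
tool_rot: [-3.126, -0.307, 0.001]
ft_force: [-0.1, -0.1, -0.3]
grip_width: 0.002
```

>>> carry_out:
  rows:
    - {"offset": [0, 0, 0.004], "rot": [0, 0, 0], "gripper": 0}
    - {"offset": [0, 0, 0.003], "rot": [0, 0, 0], "gripper": 0}
    - {"offset": [0, 0, 0], "rot": [0, 0, 0], "gripper": 0}

```text
time: 11.72
position: [0.5269, -0.3512, 0.1038]
tool_rot: [3.126, 0.307, 0.001]
ft_force: [0.1, 0.1, 2.2]
grip_width: 0.004
```

Contact, with the tip at 95.8 mm. I'll press on until the stop.

>>> carry_out:
  rows:
    - {"offset": [0, 0, 0.003], "rot": [0, 0, 0], "gripper": 0}
    - {"offset": [0, 0, 0.003], "rot": [0, 0, 0], "gripper": 0}
    - {"offset": [0, 0, 0], "rot": [0, 0, 0], "gripper": 0}

```text
time: 12.1
position: [0.527, -0.3512, 0.0994]
tool_rot: [-3.126, -0.307, -0.002]
ft_force: [-3.0, 2.1, 12.7]
grip_width: 0.003
```

>>> carry_out:
  rows:
    - {"offset": [0, 0, 0.002], "rot": [0, 0, 0], "gripper": 0}
    - {"offset": [0, 0, 0.001], "rot": [0, 0, 0], "gripper": 0}
    - {"offset": [0, 0, 0], "rot": [0, 0, 0], "gripper": 0}

```text
time: 12.48
position: [0.527, -0.3513, 0.0991]
tool_rot: [-3.125, -0.307, -0.004]
ft_force: [-7.6, 6.9, 27.4]
grip_width: 0.003
```

The key hit its stop with the tip at 91 mm, which is fully down. I'll release, raise the arm clear and move it off to check.

>>> carry_out:
  rows:
    - {"offset": [0, 0, -0.02], "rot": [0, 0, 0], "gripper": 0}
    - {"offset": [0, 0, -0.05], "rot": [0, 0, 0], "gripper": 0}
    - {"offset": [0, 0, -0.05], "rot": [0, 0, 0], "gripper": 0}
    - {"offset": [0, 0, -0.05], "rot": [0, 0, 0], "gripper": 0}
    - {"offset": [0, -0.05, -0.03], "rot": [0, 0, 0], "gripper": 0}
    - {"offset": [0, -0.06, 0], "rot": [0, 0, 0], "gripper": 0}
    - {"offset": [0, -0.06, 0], "rot": [0, 0, 0], "gripper": 0}
    - {"offset": [0, -0.06, 0], "rot": [0, 0, 0], "gripper": 0}
    - {"offset": [0, -0.06, 0], "rot": [0, 0, 0], "gripper": 0}
    - {"offset": [0, -0.06, 0], "rot": [0, 0, 0], "gripper": 0}

```text
time: 13.72
position: [0.4576, -0.0057, 0.2946]
tool_rot: [-3.126, -0.308, -0.001]
ft_force: [1.5, 1.1, 0.7]
grip_width: 0.009
```

>>> carry_out:
  rows:
    - {"offset": [0, -0.06, 0], "rot": [0, 0, 0], "gripper": 0}
    - {"offset": [0, -0.06, 0], "rot": [0, 0, 0], "gripper": 0}
    - {"offset": [0, -0.06, 0], "rot": [0, 0, 0], "gripper": 0}
    - {"offset": [0, 0, 0], "rot": [0, 0, 0], "gripper": 0}
    - {"offset": [0, 0, 0], "rot": [0, 0, 0], "gripper": 0}
    - {"offset": [0, 0, 0], "rot": [0, 0, 0], "gripper": 0}

```text
time: 14.48
position: [0.4239, 0.1673, 0.2945]
tool_rot: [-3.127, -0.303, 0.0]
ft_force: [-0.5, 0.9, -1.1]
grip_width: 0.005
```

```bash
python3 - <<'E'
from h import *
from bench import ctrl, cams
s=ctrl.get_state(); print(s["time"],s["position"],s["ft_force"],abs(s["qd"]).max())
for n in("scene","top"):
    c=cams.get_image(n)
    cv2.imwrite(f"pics/{n}7.png",cv2.resize(c["img"][:,:,::-1],(768,576),interpolation=cv2.INTER_CUBIC))
E
```

```text
14.475 [0.42393116 0.16730479 0.29452341] [-0.47042813  0.86573189 -1.05362063] 0.0037910124957059657
```

View pics/scene7.png

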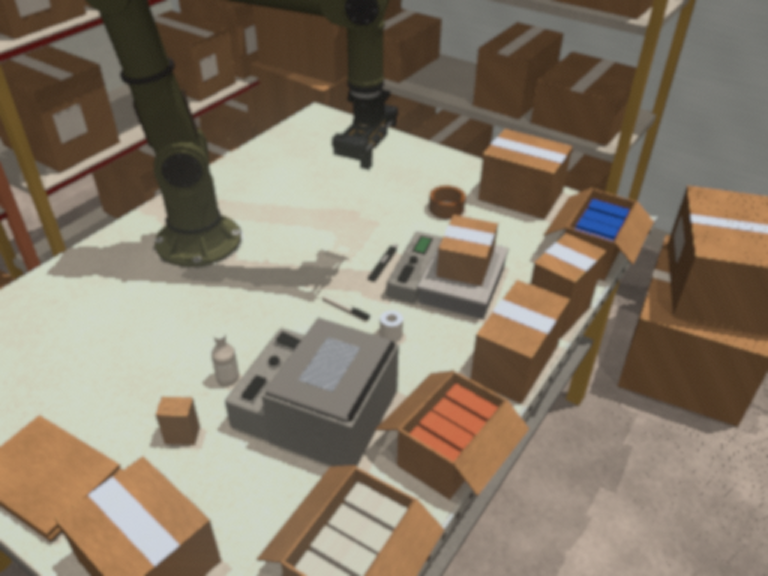

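View pics/top7.png

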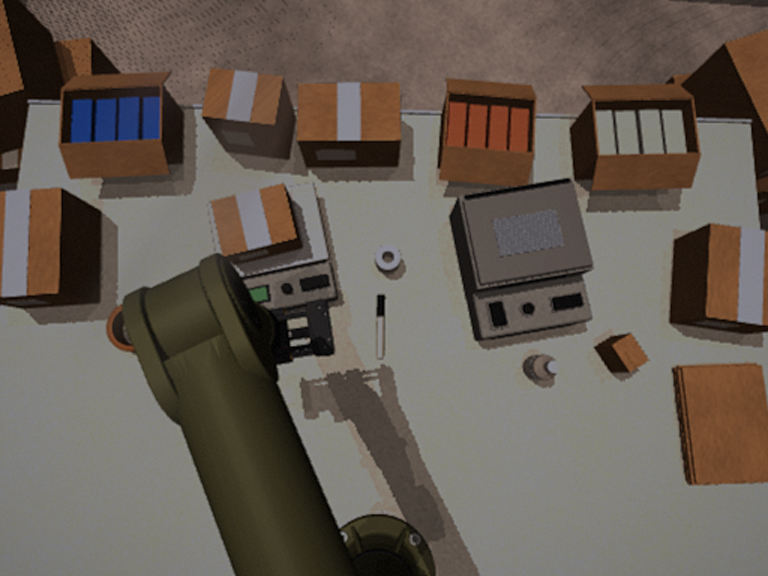

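The cover lies flat (top view, (530,235)) and all the keys look up. The bottle (540,367), carton (623,352), marker, label roll and parcel are at their original pixels. The arm is clear of everything, so I'm handing in.

```bash
python3 - <<'E'
from bench import workorder, ctrl
print(workorder.close_job()); print(ctrl.get_state()["time"])
E
```

```text
the job is handed in; nothing more can be done
None
the job is handed in; nothing more can be done
```

The printer's cover is shut, its rocker is on, and the feed key has been pressed and released, in that order. I used only the closed fingertips and handed the job in at about 14.6 s. No verdict was reported.

| Step | Where the fingertips stopped | Reaction force | Expected height |
|---|---|---|---|
| Cover pushed shut | 152 mm | 20 N | 152 mm, shut |
| Rocker back end pressed | 95 mm | 39 N | 95 mm, fully on |
| Feed key pressed | 91 mm | 27 N | 91 mm, fully down |

In the last pictures the cover lies flat, the keys look up, and the arm stands clear. The loose things I could see are at their original pixels. The tape roll and cutter are partly or wholly hidden by the arm in the final top view, but the scene view shows them in place.

- **Key position disagreement:** the two camera views placed the feed key up to 10 mm apart, mainly because the dark key sides bias the blob centres. I used values in between, and the stop heights confirmed the contacts.
- **Bench-edge check:** a first automatic test suggested lens distortion in the top view. A closer look showed a straight edge, so the test had picked up wrong edges.
- **Rocker and key travel:** I judged these by stop height and force, because the pictures are too coarse to measure them.

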